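# Push the covered pan back into its corner on the stall counter

### The arm

A 7-joint arm with a two-finger parallel gripper is mounted at the origin on the work surface. World frame = base frame: x ahead of the robot, y to its left, z up, the work surface at z = 0. Lengths are in m, angles in rad, forces in N, time in s.
With the tool pointing down it reaches from about 0.4 to 0.85 m from the base axis. Payload 4.5 kg.
Tool frame: the origin (TCP) lies at the very end of the fingers, on their centre line; the grasp point (between the pads) lies 19 mm behind it (r.grip_depth is the distance from the TCP to the grasp point, in m); z points along the fingers, x is the direction in which the jaws open and shut, and the axes are right-handed (so a half turn about z gives the same grasp; the last joint's range is limited). The gripper opens to 88 mm and grips with 3 to 60 N. Pads are 18 mm wide; open, the fingers measure 123 mm over their backs; the gripper's body (75 mm by 187 mm) begins 45 mm behind the grasp point.
Start: joints at [-1.206, 0.689, -0.195, 1.565, 0.157, 0.902, -0.215], TCP at [0.203, 0.591, 0.207] pointing down, gripper open.
Joint ranges: [-3.01, 3.01], [-0.46, 2.08], [-1.47, 1.51], [0.13, 2.56], [-1, 4.14], [0.04, 2.09], [-2.66, 2.66]. Speed limits (rad/s): [2.57, 2.57, 3.14, 3.14, 3.14, 3.14, 3.14].

### API

Orientations are given as a unit quaternion [x, y, z, w].
In Python, from plant import r gives the robot as it stands. The module is installed in compiled form; this text tells all that it offers.
- The arm moves only by the shell command python3 -m jog 'ROWS' [FORCE]. ROWS is JSON, a list of rows, each a list of 5 numbers: the shift along the tool's x, y, z in units of 1 m (1.0 is 1 m), then the turn about the tool's z in units of 360 degrees (1.0 is 360 degrees), then the closure, from 0 (fully open) to 1 (shut). In form: [[dx, dy, dz, yaw, fingers], ...]. A call has 1 to 20 rows; each row shifts and turns the commanded pose from where the row before left it, along the tool's axes as they then stand; what a row does not reach is not made up. A row lasts 1/10 s, in which the tool goes at most 50 mm and 8.59 degrees, less where a joint would pass 70% of its speed; a pose out of reach is approached as far as the arm can. A call with a number of a shift or a turn outside -1 to 1 is refused whole. A call with a gripper value outside its range is refused whole. The fingers move at their own pace and stop on an object; FORCE is the grip in N (left out, the last holds). Time passes only in rows, so rows that do not move let the fingers close. It gives the time, the measured TCP pose, the force and the opening at its end, in the units of the state.
- r.get_state(): the state, without advancing time (a new reading comes with each control period).
- r.snapshot(name): name is "scene" or "top" or "wrist"; returns the picture (480x640x3 uint8, red, green, blue); there is no depth.
- r.get_calibration(name): a dict with "mtx" (3x3 intrinsics, pixels), "R" (3x3) and "t" (3): a world point X has camera coordinates R X + t. Camera axes: x right, y down, z forward; pixel columns grow to the right and rows downward; lengths in m; the calibration is good to about 2 mm. A picture is of the moment at which its call begins: read the wrist's pose just before it. get_calibration takes no time and is no camera call; for the wrist camera it gives the pose at the moment of the call.
- r.finish_job(): hands the job in, once; it reports no verdict.
Trained networks look in the newest picture that a camera, given by its name, has taken for a name from the list of things; names that differ only in an ending like _2 or _b are one class to them, and where a whole thing is asked for, a point or a joint stands for the part that bears it (a point fixed in the world has none). Each returns a list of dicts, best first, with "score" (0 to 1); they miss things now and then, are a little off and sometimes report something else, mostly with a low value. They report only what shows in the picture. A call takes as long as a camera call. They do not tell look-alikes from the thing itself.
- r.cut_out(thing, camera): "pixels" (480x640 bool, what is visible of it) and "rect" ([left, top, right, bottom] in pixels, round what is visible of it).
The state is a dict: "clock": time; "q": joint angles; "qd": joint speeds; "joint_torque": joint torques, N m; "tool_pos": TCP position; "eef_rot": TCP orientation; "contact_force": force on the tool from outside, world axes, zero at the start; "moment": the same for the moment, N m; "opening": opening from 0.0 (shut) to 1.0 (fully open).
Only numpy, scipy, OpenCV 4.12 (cv2) and the standard library are available. Lean on these libraries where they do the work, as an engineer would, in place of code of your own. Each camera call takes 0.05 s, during which the arm holds its last target.

### The job

The red-lidded pan has been left out of line on the food stall's counter. Push it along the counter until its long side is flush against the long back rail and its end is flush against the divider that sticks out from the middle of the rail, staying on its own side of the divider. Only push: keep it flat on the counter, never lift or tip it, keep off its lid knob, and leave the blue-lidded pan, the bottle and the jar where they stand.

Things in the scene. Friction and masses are not known exactly. Their poses are not given: they have to be found in the camera images.
- pan_red: The pan to push: loose, closed, steel, red lid. Upright-sided box 108 mm (own x) by 176 mm (own y), sides 60 mm high, lid top at 68 mm, knob in the middle. 0.3 to 0.6 kg. Origin: centre of its underside. Starts left or right of the divider, in front of the rail, its x up to 20 degrees off the stop's. Slides under 2 to 10 N; push low, 25 to 45 mm above the counter.
- knob_red: Black round knob on top of the red lid, 26 mm across, from 68 to 89 mm above the counter; origin at its foot, over the centre of the pan. Not to be touched.
- stop: Fixed T-shaped metal stop, 45 mm high. Own x points away from the robot (within 6 degrees), y left. Rail: flat near face in plane x = 0, y = -250 to 250 mm, solid to x = 33 mm. Divider: plate y = -4 to 4 mm, x = -110 to 0 mm. Origin on the counter where they meet. Pan home: its origin at x = -54, y = 92 (left) or -92 mm (right), axes parallel.
- pan_blue: Loose pan of the same size and shape as the red one, with a blue lid, on the other side of the divider. Leave alone. Origin at the centre of its underside.
- bottle: Loose amber sauce bottle with a green cap, 52 mm across, 145 mm tall, standing between the two pans, nearer the robot than the divider. Leave alone. Origin at the centre of its underside.
- jar: Loose glass jar with a yellow cap, 66 mm across, 85 mm tall, standing beyond the rail. Leave alone. Origin at the centre of its underside.
Mind the look-alikes: they are no part of the job. What is shaped like the pan_red but purple or yellow is not meant.

How it is judged:
At the end, for the whole second after the job is handed in: The red-lidded pan stands flat and still on the counter, in the corner of rail and divider: its centre within 7 mm of the flush position at the rail and within 7 mm of it at the divider, turned less than 0.06 rad out of line; the blue-lidded pan, bottle and jar have moved less than 20 mm (x of pan_red in the frame of stop between -0.061 and -0.045 m and (y of pan_red in the frame of stop between 0.08 and 0.099 m or y of pan_red in the frame of stop between -0.099 and -0.08 m) and angle between the x axis of pan_red and the x axis of stop, either way round below 0.06 rad and angle between pan_red's own z axis and vertical below 0.05 rad and height (world z) of pan_red below 0.006 m and linear speed of pan_red below 0.01 m/s and distance of each of pan_blue, bottle, jar from where it was at the start of the episode below 0.02 m); the robot touches nothing.
It fails at once if the red-lidded pan is lifted off the counter (12 mm) or tipped (0.2 rad) (height (world z) of pan_red above 0.012 m or angle between pan_red's own z axis and vertical above 0.2 rad).
It fails at once if the knob of the red lid is touched (contact force between any of the fingers, the arm and knob_red above 1 N).
It fails at once if the blue-lidded pan is disturbed (20 mm) (distance of pan_blue from where it was at the start of the episode above 0.02 m).
It fails at once if the bottle is disturbed (20 mm or tipped) (distance of bottle from where it was at the start of the episode above 0.02 m or angle between bottle's own z axis and vertical above 0.3 rad).
It fails at once if the jar is disturbed (20 mm or tipped) (distance of jar from where it was at the start of the episode above 0.02 m or angle between jar's own z axis and vertical above 0.3 rad).
It also fails if it takes over 61 s, if anything falls off the work surface, if the arm or the gripper's body presses on something with over 40 N, if the wrist force passes 120 N, or if a joint passes its speed limit or range.

## Working session

There is one attempt and no reset: what is moved stays moved. The work goes in short steps, Python scripts to look and compute and a shell command to move; the robot and the scene stay as the last step left them, time stands still between calls to the robot, and variables do not carry over. Pictures are saved under pics/ and viewed, and the job is handed in when it is done.

```bash
mkdir -p pics; ls; python3 - <<'E'
from plant import r
import cv2
s=r.get_state();print({k:(v if not hasattr(v,'round') else v.round(3)) for k,v in s.items()})
for n in("scene","top"):
    im=r.snapshot(n);cv2.imwrite(f"pics/{n}0.png",im[:,:,::-1])
    c=r.get_calibration(n);print(n,c)
    for t in("pan_red","stop","pan_blue","bottle","jar","knob_red"):
        for d in r.cut_out(t,n): print(t,round(d["score"],2),d["rect"])
E
```

```text
pics
{'clock': 0.0, 'q': array([-1.206,  0.69 , -0.195,  1.566,  0.157,  0.903, -0.215]), 'qd': array([ 0.001, -0.001, -0.002,  0.   , -0.001,  0.001, -0.001]), 'joint_torque': array([-1.0000e-03, -5.2758e+01, -1.2670e+00, -1.5343e+01, -5.3000e-02,
        7.0000e-03,  0.0000e+00]), 'tool_pos': array([0.203, 0.59 , 0.206]), 'eef_rot': array([ 0.814,  0.581, -0.001,  0.001]), 'contact_force': array([-0.649, -0.439,  0.037]), 'moment': array([-0.029, -0.009,  0.002]), 'opening': 0.9986397918360912}
scene {'mtx': array([[480.76849736,   0.        , 317.35062182],
       [  0.        , 480.76849736, 234.93722234],
       [  0.        ,   0.        ,   1.        ]]), 'R': array([[-0.69975224,  0.71419017, -0.01670968],
       [ 0.5047158 ,  0.47768848, -0.71907975],
       [-0.50557766, -0.5116113 , -0.69472664]]), 't': array([ 0.31038419, -0.24827046,  1.51933617])}
pan_red 0.81 [449.5, 208.8, 535.3, 261.6]
pan_red 0.57 [369.3, 189.1, 419.9, 252.9]
pan_red 0.56 [323.4, 244.5, 416.9, 319.3]
stop 0.66 [169.5, 209.3, 314.5, 329.9]
pan_blue 0.65 [200.8, 165.6, 273.4, 229.6]
jar 0.57 [177.1, 246.9, 209.1, 287.9]
knob_red 0.63 [364.7, 260.5, 376.7, 271.3]
knob_red 0.57 [391.5, 202.1, 401.7, 207.3]
top {'mtx': array([[492.26266835,   0.        , 314.75125668],
       [  0.        , 492.26266835, 247.17391902],
       [  0.        ,   0.        ,   1.        ]]), 'R': array([[ 0.02259435, -0.99959364, -0.01737934],
       [-0.99645965, -0.02110862, -0.08137929],
       [ 0.08097936,  0.01915653, -0.99653167]]), 't': array([0.05922435, 0.48220803, 1.00669949])}
pan_red 0.88 [184.1, 193.5, 278.5, 259.1]
pan_red 0.68 [225.1, 277.4, 319.6, 381.8]
stop 0.81 [247.2, 137.1, 488.1, 206.9]
stop 0.33 [368.0, 81.6, 402.8, 123.5]
pan_blue 0.98 [412.8, 192.5, 508.0, 253.2]
bottle 0.75 [350.7, 231.0, 378.3, 259.2]
jar 0.87 [368.8, 81.3, 403.1, 129.3]
knob_red 0.63 [220.7, 215.3, 234.9, 228.4]
knob_red 0.51 [149.6, 383.5, 163.3, 395.8]
```

View pics/top0.png

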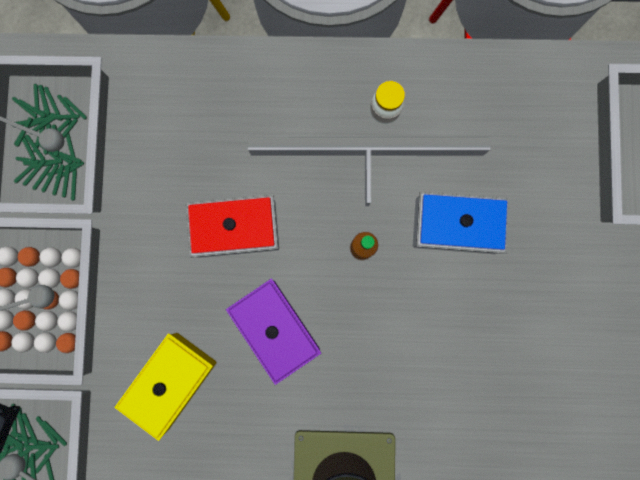

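View pics/scene0.png

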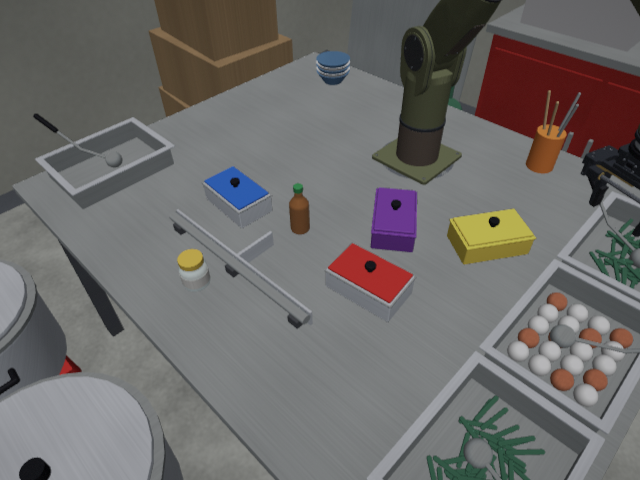

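The pans in the top view are red (232,225), purple (272,331) and yellow (159,389). Only (232,225) has the red lid, and it lies left of the divider. I'll confirm that in an enlarged crop and measure.

```bash
cat > h.py <<'E'
import numpy as np, cv2
from plant import r
def unproj(px,z,c):
    px=np.atleast_2d(px).astype(float)
    d=np.c_[px,np.ones(len(px))]@np.linalg.inv(c["mtx"]).T
    d=d@c["R"]; o=-c["R"].T@c["t"]
    return o+d*((z-o[2])/d[:,2])[:,None]
def lid(im,c,z=0.068,col="red"):
    h=cv2.cvtColor(im,cv2.COLOR_RGB2HSV)
    if col=="red": m=((h[...,0]<6)|(h[...,0]>174))&(h[...,1]>180)&(h[...,2]>110)
    else: m=(abs(h[...,0].astype(int)-108)<12)&(h[...,1]>180)&(h[...,2]>110)
    n,l,st,ce=cv2.connectedComponentsWithStats(m.astype(np.uint8))
    i=1+np.argmax(st[1:,4]); cs,_=cv2.findContours((l==i).astype(np.uint8),0,1)
    cn=max(cs,key=cv2.contourArea).reshape(-1,2)
    w=unproj(cn,z,c)[:,:2]
    (cx,cy),(a,b),t=cv2.minAreaRect((w*1000).astype(np.float32))
    bx=cv2.boxPoints(((cx,cy),(a,b),t))
    e=[bx[1]-bx[0],bx[2]-bx[1]]; s=min(e,key=np.linalg.norm)
    th=np.degrees(np.arctan2(s[1],s[0])); th=(th+90)%180-90
    return np.array([cx,cy]).round(1),sorted([round(a,1),round(b,1)]),round(th,2)
E
python3 - <<'E'
from h import *
for n in("top","scene"):
    im=r.snapshot(n);c=r.get_calibration(n)
    for col in("red","blue"): print(n,col,lid(im,c,col=col))
    if n=="top":
        for nm,p in dict(railL=(248,150),railR=(490,150),div=(368,205),bottle=(369,242)).items(): print(nm,unproj(p,.145 if nm=="bottle" else .045,c).round(3))
        cv2.imwrite("pics/crop1.png",cv2.resize(im[130:270,170:510,::-1],None,fx=2.3,fy=2.3,interpolation=cv2.INTER_CUBIC))
        d=r.cut_out("stop","top")[0]["pixels"]
        ys,xs=np.nonzero(d)
        # near (lower) edge of rail per column
        pts=[]
        for x in range(256,482):
            if 355<x<382: continue
            y=np.nonzero(d[:,x])[0]
            if len(y): pts.append((x,y.min(),y.max()))
        pts=np.array(pts);print(pts[::25])
    
E
```

```text
top red (array([518.3, 238.3]), [96.7, 164.6], np.float32(6.55))
top blue (array([ 534.5, -225.7]), [97.3, 165.2], np.float32(-3.05))
railL [[0.678 0.212 0.045]]
railR [[ 0.687 -0.286  0.045]]
div [[ 0.568 -0.038  0.045]]
bottle [[ 0.482 -0.032  0.145]]
[[256 137 155]
 [281 138 155]
 [306 138 155]
 [331 138 154]
 [382 137 155]
 [407 138 155]
 [432 138 155]
 [457 138 155]]
scene red (array([521.2, 242.5]), [97.5, 162.3], np.float32(6.47))
scene blue (array([ 536.5, -220.7]), [96.4, 163.6], np.float32(-3.37))
```

View pics/crop1.png

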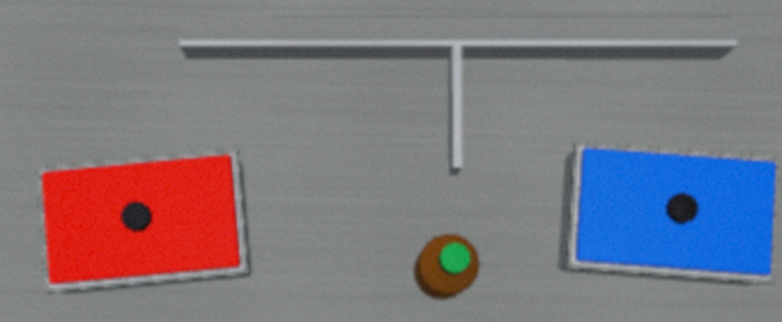

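The crop confirms it: red lid at crop (141,220), the divider with its near end at (457,168), and the bottle at (447,265). Next is a precise pose for the stop.

```bash
cat >> h.py <<'E'
def edge(im,c,cols,lo,hi,z,sign,vert=False):
    g=cv2.GaussianBlur(cv2.cvtColor(im,cv2.COLOR_RGB2GRAY).astype(float),(0,0),0.7)
    out=[]
    for k in cols:
        v=np.diff(g[lo:hi,k] if not vert else g[k,lo:hi])*sign
        i=int(np.argmax(v)); w=np.clip(v[max(i-1,0):i+2],0,None)
        p=lo+max(i-1,0)+(w*np.arange(len(w))).sum()/w.sum()+.5
        out.append((k,p) if not vert else (p,k))
    return unproj(out,z,c)[:,:2]
def fit(w):
    vx,vy,x,y=cv2.fitLine((w*1000).astype(np.float32),cv2.DIST_HUBER,0,.01,.01).ravel()
    return (vx,vy),(x,y)
E
python3 - <<'E'
from h import *
im=r.snapshot("top");c=r.get_calibration("top")
print("cam",-c["R"].T@c["t"])
cols=[k for k in range(256,482) if not 358<k<380]
for nm,lo,hi,z,s in(("topnear",147,154,.045,-1),("botnear",151,160,0,1),("topfar",143,151,.045,1)):
    (vx,vy),(x,y)=fit(edge(im,c,cols,lo,hi,z,s)); print(nm,"dir deg",np.degrees(np.arctan(vx/vy)),"x at y=-37:",x+(-37-y)*vx/vy)
for nm,lo,hi,s in(("divL",362,369,1),("divR",367,376,-1)):
    (vx,vy),(x,y)=fit(edge(im,c,range(158,200),lo,hi,.045,s,True)); print(nm,np.degrees(np.arctan(vy/vx)),"y at x=625:",y+(625-x)*vy/vx)
print("ends",edge(im,c,[149,150,151],242,256,.045,1,True).mean(0),edge(im,c,[148,149,150],482,496,.045,-1,True).mean(0))
E
```

```text
cam [0.39764082 0.05009416 1.04347895]
topnear dir deg -1.0109885 x at y=-37: 683.243
botnear dir deg -0.9787635 x at y=-37: 683.50433
topfar dir deg -1.0074503 x at y=-37: 689.48627
divL 1.0501242 y at x=625: -33.923817
divR 0.812527 y at x=625: -41.816456
ends [0.67798667 0.21184881] [ 0.68892829 -0.28863867]
```

```bash
python3 -m jog '[[-0.013,0.045,0,0,0.5],[-0.013,0.045,0,0,0.5],[-0.013,0.045,0,0,0.5],[-0.013,0.045,0,0,0.5],[-0.013,0.045,0,0,0.5],[-0.013,0.045,0,0,0.5],[-0.013,0.045,0,0,0.5],[-0.013,0.045,0,0,0.5],[0,0,0,0.0216,0.5],[0,0,0,0.0216,0.5],[0,0,0,0.0216,0.5],[0,0,0,0.0216,0.5],[0,0,0,0.0216,0.5],[0,0,0,0.0216,0.5],[0,0,0,0.0216,0.5],[0,0,0,0.0216,0.5],[0,0,0,0.0216,0.5],[0,0,0,0,0.5]]' 30
cat >> h.py <<'E'
from scipy.spatial.transform import Rotation as Ro
SO=np.array([.6835,-.0368]);SY=np.radians(1.0)
def tool():
    s=r.get_state();M=Ro.from_quat(s["eef_rot"]).as_matrix()
    print("t",round(s["clock"],2),"p",(s["tool_pos"]*1000).round(1),"xaz",np.degrees(np.arctan2(M[1,0],M[0,0])).round(2),"zt",M[:,2].round(3),"F",s["contact_force"].round(1),"op",round(s["opening"],2)); return s,M
def goal(x,y,z,az):
    "shift in tool axes for world target, yaw units"
    s,M=tool(); d=M.T@(np.array([x,y,z])-s["tool_pos"])
    a=np.degrees(np.arctan2(M[1,0],M[0,0])); print("shift",d.round(4),"yaw",round(((a-az+180)%360-180)/360,4))
def stopf(p):
    d=np.array(p)/1000-SO;c,s=np.cos(SY),np.sin(SY);return np.array([c*d[0]+s*d[1],-s*d[0]+c*d[1]])*1000
E
python3 -c "
from h import *
goal(.513,.375,.03,1)
for n in('top','scene'):
    im=r.snapshot(n); cv2.imwrite('pics/a_%s.png'%n,im[:,:,::-1])"
```

```text
clock: 2.7
tool_pos: [0.5095, 0.3761, 0.2065]
eef_rot: [1.0, 0.009, 0.0, 0.0]
contact_force: [-0.2, 0.1, -0.0]
opening: 0.498
t 2.7 p [509.5 376.1 206.5] xaz 1.06 zt [ 0. -0. -1.] F [-0.2  0.1 -0. ] op 0.5
shift [0.0034 0.0011 0.1765] yaw 0.0002
```

View pics/a_scene.png

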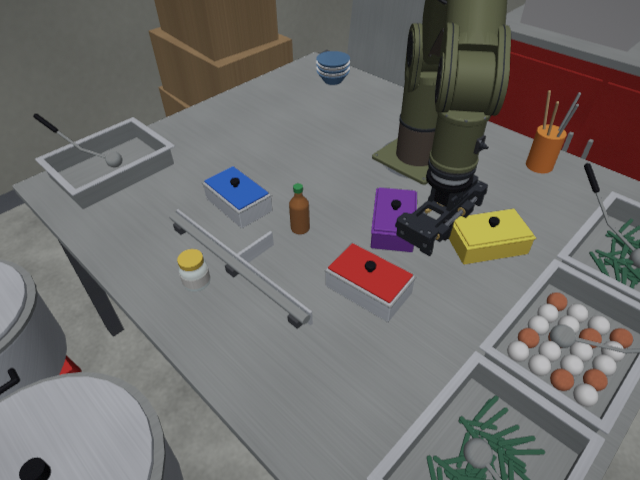

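The scene view shows the gripper (445,215) off the red pan's left end, with clear counter below. Next I descend to 30 mm.

```bash
python3 -m jog '[[0.003,0,0.036,0,0.5],[0,0,0.04,0,0.5],[0,0,0.04,0,0.5],[0,0,0.04,0,0.5],[0,0,0.02,0,0.5],[0,0,0,0,0.5]]'
python3 -c "
from h import *
tool()
for n in('top','scene'):
    im=r.snapshot(n); print(lid(im,r.get_calibration(n))); cv2.imwrite('pics/b_%s.png'%n,im[:,:,::-1])"
```

```text
clock: 3.4
tool_pos: [0.5104, 0.3745, 0.0273]
eef_rot: [1.0, 0.01, -0.003, 0.002]
contact_force: [-0.1, 0.4, -0.2]
opening: 0.495
t 3.4 p [510.4 374.5  27.3] xaz 1.19 zt [-0.006 -0.003 -1.   ] F [-0.1  0.4 -0.2] op 0.5
(array([518.3, 238.4]), [96.7, 164.6], np.float32(6.57))
(array([521.4, 240.1]), [97.5, 157.6], np.float32(6.45))
```

View pics/b_top.png

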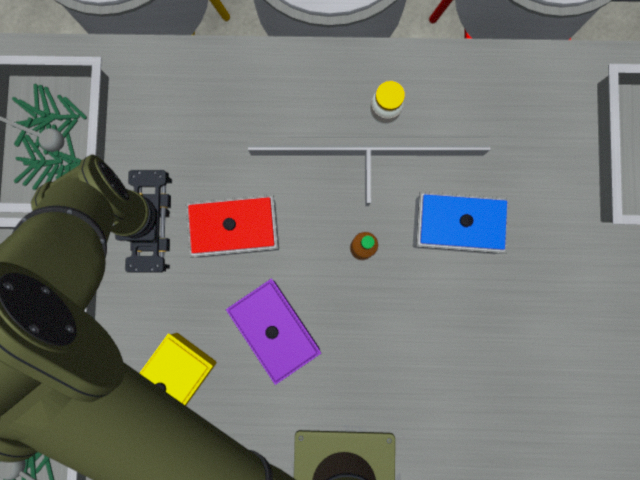

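```bash
python3 -m jog '[[0,0.015,0,0,0.5],[0,0.015,0,0,0.5],[0,0.008,0,0,0.5],[0,0.008,0,0,0.5],[0,0.008,0,0,0.5],[0,0.008,0,0,0.5],[0,0.008,0,0,0.5],[0,0.008,0,0,0.5],[0,0.008,0,0,0.5],[0,0.008,0,0,0.5],[0,0,0,0,0.5]]'
python3 -c "
from h import *
tool()
for n in('top','scene'):
    im=r.snapshot(n); p=lid(im,r.get_calibration(n));print(p,stopf(p[0])); cv2.imwrite('pics/c_%s.png'%n,im[:,:,::-1])"
```

```text
clock: 4.6
tool_pos: [0.514, 0.2789, 0.0302]
eef_rot: [1.0, 0.008, -0.001, 0.001]
contact_force: [0.5, 0.5, 0.3]
opening: 0.503
t 4.6 p [514.  278.9  30.2] xaz 0.94 zt [-0.002 -0.003 -1.   ] F [0.5 0.5 0.3] op 0.5
(array([510.1, 185.2]), [94.6, 164.7], np.float32(1.23)) [-169.49915611  224.9924356 ]
(array([513.6, 159.2]), [98.8, 107.2], np.float32(2.2)) [-166.45345175  198.9353121 ]
```

View pics/c_top.png

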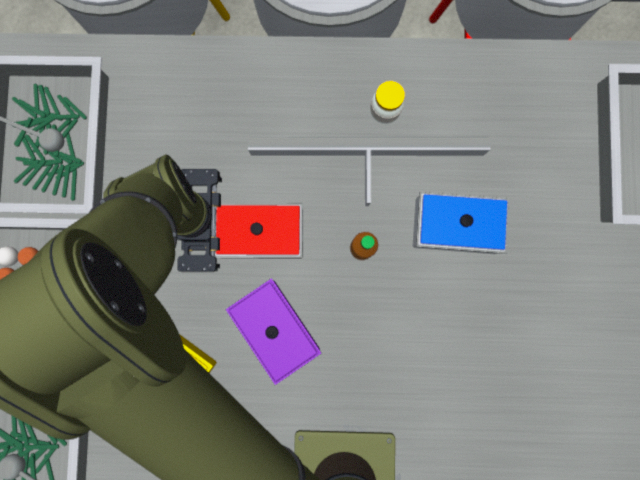

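The pan is now straight at about (0.511, 0.185), with its lid at pixel (259,230). I'll push on 64 mm, which stays clear of the bottle (365,245).

```bash
python3 -m jog '[[0,0.008,0,0,0.5],[0,0.008,0,0,0.5],[0,0.008,0,0,0.5],[0,0.008,0,0,0.5],[0,0.008,0,0,0.5],[0,0.008,0,0,0.5],[0,0.008,0,0,0.5],[0,0.008,0,0,0.5],[0,0,0,0,0.5],[0,-0.03,0,0,0.5],[0,-0.04,0,0,0.5],[0,0,-0.04,0,0.3],[0,0,-0.04,0,0.2],[0,0,-0.04,0,0.1],[0,0,0,0,0.1]]'
python3 -c "
from h import *
for n in('top','scene'):
    im=r.snapshot(n); p=lid(im,r.get_calibration(n));print(p,stopf(p[0])); cv2.imwrite('pics/d_%s.png'%n,im[:,:,::-1])
goal(.39,.125,.16,91)"
```

```text
clock: 6.2
tool_pos: [0.5179, 0.2892, 0.1558]
eef_rot: [1.0, 0.009, 0.005, -0.002]
contact_force: [0.3, -0.5, 0.5]
opening: 0.837
(array([512.4, 121.1]), [96.6, 163.7], np.float32(1.15)) [-168.31820566  160.86205781]
(array([515. , 123.4]), [97.1, 166.6], np.float32(0.95)) [-165.67846112  163.11633125]
t 6.3 p [514.7 287.7 151.3] xaz 1.04 zt [ 0.001  0.    -1.   ] F [ 0.2 -0.1 -0.7] op 0.9
shift [-0.1276  0.1604 -0.0089] yaw -0.2499
```

View pics/d_top.png

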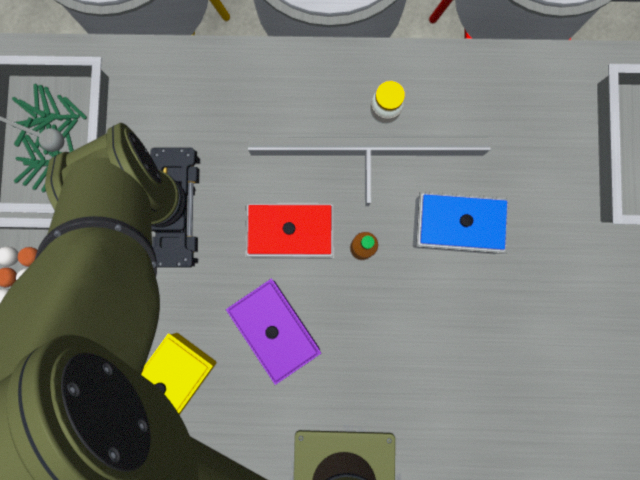

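The pan sits at (0.513, 0.122), straight. Next I swing round to its near long side.

```bash
python3 -m jog '[[-0.021,0.041,0,0,0.1],[-0.021,0.041,0,0,0.1],[-0.021,0.041,0,0,0.1],[-0.02,0.041,0,0,0.1],[0,0,0,-0.0227,0.1],[0,0,0,-0.0227,0.1],[0,0,0,-0.0227,0.1],[0,0,0,-0.0227,0.1],[0,0,0,-0.0227,0.1],[0,0,0,-0.0227,0.1],[0,0,0,-0.0227,0.1],[0,0,0,-0.0227,0.1],[0,0,0,-0.0227,0.1],[0,0,0,-0.0227,0.1],[0,0,0,-0.0227,0.1],[0,0,0,0,0.1]]'
python3 -c "
from h import *
goal(.435,.122,.03,91)
for n in('top',):
    im=r.snapshot(n);c=r.get_calibration(n); print('purple corner',unproj((272,280),.068,c)); cv2.imwrite('pics/e_%s.png'%n,im[:,:,::-1])"
```

```text
clock: 7.9
tool_pos: [0.4331, 0.1218, 0.1493]
eef_rot: [0.701, 0.713, -0.001, -0.001]
contact_force: [-0.5, -0.1, -0.3]
opening: 0.903
t 7.9 p [433.1 121.8 149.3] xaz 90.97 zt [-0.004 -0.    -1.   ] F [-0.5 -0.1 -0.3] op 0.9
shift [0.0002 0.0023 0.1192] yaw -0.0001
purple corner [[0.40989625 0.15204452 0.068     ]]
```

View pics/e_top.png

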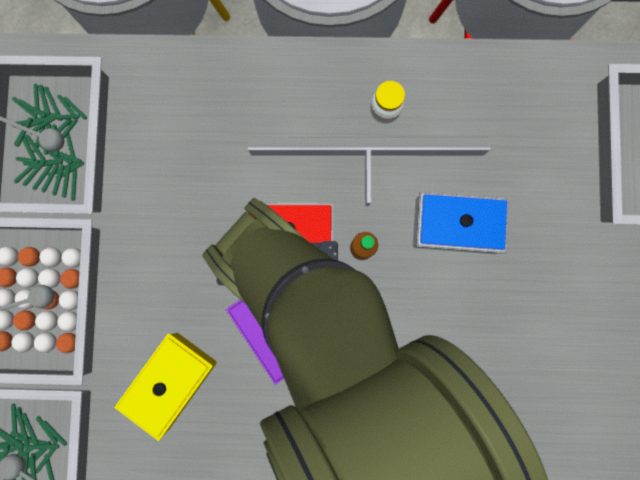

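The gripper is centred on the near side. The view shows its right end (338,250) still clear of the bottle (365,245). I'll descend, then push away.

```bash
python3 -m jog '[[0,0,0.04,0,0.1],[0,0,0.04,0,0.1],[0,0,0.038,0,0.1],[0,0,0,0,0.1],[0,0,0,0,0.1]]'
python3 -c "
from h import *
tool()
im=r.snapshot('scene'); p=lid(im,r.get_calibration('scene'));print(p,stopf(p[0])); cv2.imwrite('pics/f.png',im[:,:,::-1])"
```

```text
clock: 8.45
tool_pos: [0.4336, 0.1222, 0.0324]
eef_rot: [0.702, 0.713, -0.001, -0.0]
contact_force: [-0.3, 0.7, 0.1]
opening: 0.902
t 8.45 p [433.6 122.2  32.4] xaz 90.9 zt [-0.002 -0.002 -1.   ] F [-0.3  0.7  0.1] op 0.9
(array([515. , 123.3]), [97.1, 166.3], np.float32(0.95)) [-165.68020636  163.01634648]
```

View pics/f.png

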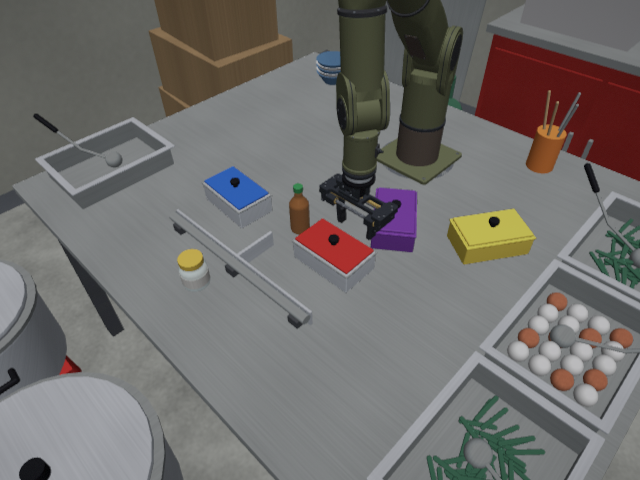

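```bash
python3 -m jog '[[0,0.008,0,0,0.1],[0,0.008,0,0,0.1],[0,0.008,0,0,0.1],[0,0.008,0,0,0.1],[0,0.008,0,0,0.1],[0,0.01,0,0,0.1],[0,0.01,0,0,0.1],[0,0.01,0,0,0.1],[0,0.01,0,0,0.1],[0,0.01,0,0,0.1],[0,0.01,0,0,0.1],[0,0,0,0,0.1]]'
python3 -c "
from h import *
tool()
for n in('top','scene'):
    im=r.snapshot(n); p=lid(im,r.get_calibration(n));print(p,stopf(p[0])); cv2.imwrite('pics/g_%s.png'%n,im[:,:,::-1])"
```

```text
clock: 9.7
tool_pos: [0.5375, 0.1244, 0.0326]
eef_rot: [0.702, 0.713, 0.002, 0.001]
contact_force: [-0.8, -0.7, -0.0]
opening: 0.903
t 9.7 p [537.5 124.4  32.6] xaz 90.88 zt [ 0.004  0.002 -1.   ] F [-0.8 -0.7 -0. ] op 0.9
(array([ 919.8, -235.3]), [8.2, 8.5], np.float32(-89.23)) [ 232.79970769 -202.59377113]
(array([600.6, 125.6]), [97.2, 163.9], np.float32(0.78)) [-80.05310312 163.82207019]
```

View pics/g_scene.png

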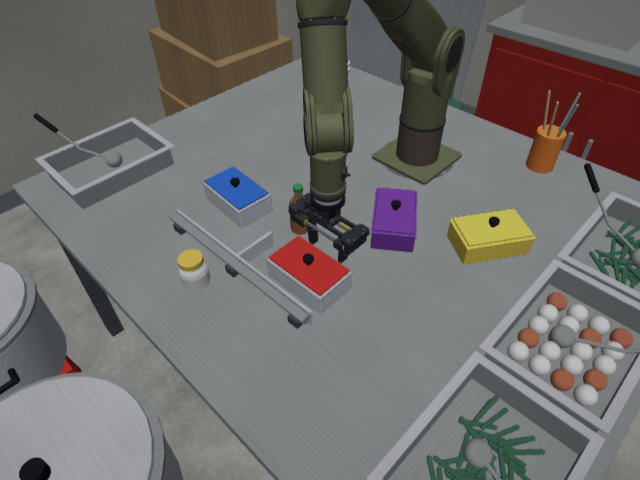

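The pan is 26–28 mm from the rail and straight. I'll push to near contact, then gently.

```bash
python3 -m jog '[[0,0.008,0,0,0.1],[0,0.008,0,0,0.1],[0,0.004,0,0,0.1],[0,0.003,0,0,0.1],[0,0.002,0,0,0.1],[0,0.001,0,0,0.1],[0,0,0,0,0.1],[0,0,0,0,0.1]]'
python3 -c "
from h import *
tool()
for n in('scene',):
    im=r.snapshot(n); p=lid(im,r.get_calibration(n));print(p,stopf(p[0]))"
python3 -m jog '[[0,0.001,0,0,0.1],[0,0.001,0,0,0.1]]'
python3 -m jog '[[0,0.001,0,0,0.1],[0,0,0,0,0.1]]'
```

```text
clock: 10.6
tool_pos: [0.5604, 0.1244, 0.0325]
eef_rot: [0.701, 0.713, 0.0, 0.0]
contact_force: [-2.7, -0.4, -0.4]
opening: 0.898
t 10.6 p [560.4 124.4  32.5] xaz 90.96 zt [ 0. -0. -1.] F [-2.7 -0.4 -0.4] op 0.9
(array([621.9, 125.7]), [98.7, 163.9], np.float32(0.84)) [-58.75460198 163.5503187 ]
clock: 10.85
tool_pos: [0.5623, 0.1246, 0.0325]
eef_rot: [0.701, 0.713, -0.0, -0.0]
contact_force: [-2.2, 0.1, -1.2]
opening: 0.899
clock: 11.05
tool_pos: [0.5637, 0.1246, 0.0325]
eef_rot: [0.701, 0.713, 0.0, 0.0]
contact_force: [-1.6, 0.2, 0.0]
opening: 0.896
```

```bash
for i in 1 2 3; do :; done
python3 -m jog '[[0,0.001,0,0,0.1],[0,0.001,0,0,0.1],[0,0,0,0,0.1]]'
python3 -m jog '[[0,0.001,0,0,0.1],[0,0.001,0,0,0.1],[0,0,0,0,0.1]]'
python3 -c "
from h import *
tool()
for n in('scene',):
    im=r.snapshot(n); p=lid(im,r.get_calibration(n));print(p,stopf(p[0]))"
```

```text
clock: 11.35
tool_pos: [0.5657, 0.1247, 0.0325]
eef_rot: [0.701, 0.713, 0.0, 0.0]
contact_force: [-1.9, -0.5, -1.5]
opening: 0.903
clock: 11.65
tool_pos: [0.5659, 0.1246, 0.0324]
eef_rot: [0.701, 0.713, -0.001, -0.001]
contact_force: [-5.6, 0.2, 1.9]
opening: 0.903
t 11.65 p [565.9 124.6  32.4] xaz 90.98 zt [-0.003 -0.001 -1.   ] F [-5.6  0.2  1.9] op 0.9
(array([627.7, 125.8]), [98.0, 164.0], np.float32(0.99)) [-52.9537401  163.54907951]
```

TCP stalled at x=0.566 with force rising, as predicted for flush. One firmer press, then I retract and rise.

```bash
python3 -m jog '[[0,0.001,0,0,0.1],[0,0.001,0,0,0.1],[0,0.001,0,0,0.1],[0,0,0,0,0.1]]'
python3 -m jog '[[0,-0.015,0,0,0.1],[0,-0.03,0,0,0.1],[0,-0.025,0,0,0.1],[0,0,-0.04,0,0.3],[0,0,-0.04,0,0.4],[0,0,-0.04,0,0.5],[0,0,0,0,0.5]]'
python3 -c "
from h import *
goal(.626,.265,.15,1)
for n in('top','scene'):
    im=r.snapshot(n); p=lid(im,r.get_calibration(n));print(p,stopf(p[0])); cv2.imwrite('pics/i_%s.png'%n,im[:,:,::-1])"
```

```text
clock: 12.1
tool_pos: [0.5659, 0.1245, 0.0323]
eef_rot: [0.701, 0.713, -0.003, -0.002]
contact_force: [-11.3, -0.4, 6.0]
opening: 0.9
clock: 12.8
tool_pos: [0.5053, 0.1255, 0.1577]
eef_rot: [0.701, 0.713, 0.006, 0.003]
contact_force: [1.3, 1.0, 0.5]
opening: 0.563
t 12.8 p [505.3 125.5 157.7] xaz 90.91 zt [ 0.012  0.005 -1.   ] F [1.3 1.  0.5] op 0.56
shift [0.1375 0.1228 0.0098] yaw 0.2498
(array([631.7,  90.2]), [83.9, 97.3], np.float32(1.01)) [-49.57565499 127.88469194]
(array([628.4, 125.8]), [96.7, 164.0], np.float32(0.95)) [-52.25384672 163.53686283]
```

View pics/i_scene.png

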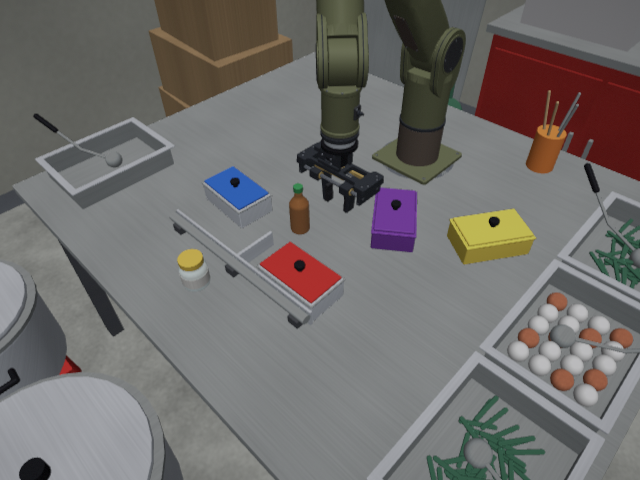

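The pan is flush to the rail in the scene view (lid 300,272). Next I go round to its left end.

```bash
python3 -m jog '[[0.035,0.03,0,0,0.5],[0.035,0.03,0,0,0.5],[0.035,0.03,0,0,0.5],[0.033,0.03,0.01,0,0.5],[0,0,0,0.0227,0.5],[0,0,0,0.0227,0.5],[0,0,0,0.0227,0.5],[0,0,0,0.0227,0.5],[0,0,0,0.0227,0.5],[0,0,0,0.0227,0.5],[0,0,0,0.0227,0.5],[0,0,0,0.0227,0.5],[0,0,0,0.0227,0.5],[0,0,0,0.0227,0.5],[0,0,0,0.0227,0.5],[0,0,0,0,0.5],[0,0,0,0,0.5]]'
python3 -c "
from h import *
goal(.625,.265,.03,1)
for n in('top','scene'):
    im=r.snapshot(n); p=lid(im,r.get_calibration(n));print(p,stopf(p[0])); cv2.imwrite('pics/j_%s.png'%n,im[:,:,::-1])"
```

```text
clock: 14.6
tool_pos: [0.6177, 0.2632, 0.1413]
eef_rot: [1.0, 0.011, -0.0, 0.001]
contact_force: [-0.4, -0.9, 0.2]
opening: 0.499
t 14.6 p [617.7 263.2 141.3] xaz 1.28 zt [-0.001 -0.002 -1.   ] F [-0.4 -0.9  0.2] op 0.5
shift [ 0.0074 -0.0018  0.1112] yaw 0.0008
(array([626. , 122.5]), [94.3, 162.1], np.float32(1.11)) [-54.71107413 160.27925121]
(array([628.8, 125.9]), [96.5, 163.9], np.float32(0.69)) [-51.8521624  163.62986663]
```

View pics/j_top.png

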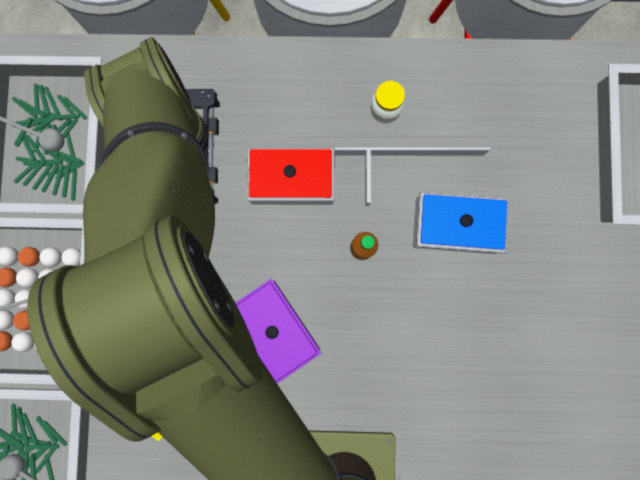

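The top view shows the pan flush on the rail (stop frame -54.7, 160), with 68 mm to go along it. I descend and push.

```bash
python3 -m jog '[[0.008,0,0.037,0.0008,0.5],[0,0,0.037,0,0.5],[0,0,0.037,0,0.5],[0,0,0,0,0.5],[0,0.015,0,0,0.5],[0,0.015,0,0,0.5],[0,0.008,0,0,0.5],[0,0.008,0,0,0.5],[0,0.008,0,0,0.5],[0,0.008,0,0,0.5],[0,0.008,0,0,0.5],[0,0.008,0,0,0.5],[0,0,0,0,0.5]]'
python3 -c "
from h import *
tool()
for n in('top','scene'):
    im=r.snapshot(n); p=lid(im,r.get_calibration(n));print(p,stopf(p[0])); cv2.imwrite('pics/k_%s.png'%n,im[:,:,::-1])"
```

```text
clock: 16.0
tool_pos: [0.6271, 0.183, 0.0313]
eef_rot: [1.0, 0.006, -0.0, 0.001]
contact_force: [0.9, -0.1, 0.5]
opening: 0.501
t 16.0 p [627.1 183.   31.3] xaz 0.68 zt [-0.001 -0.002 -1.   ] F [ 0.9 -0.1  0.5] op 0.5
(array([625.7,  75.9]), [96.2, 137.2], np.float32(1.01)) [-55.82431057 113.69158434]
(array([627.9,  55.9]), [90.4, 96.8], np.float32(-89.28)) [-53.97369377  93.65623514]
```

View pics/k_scene.png

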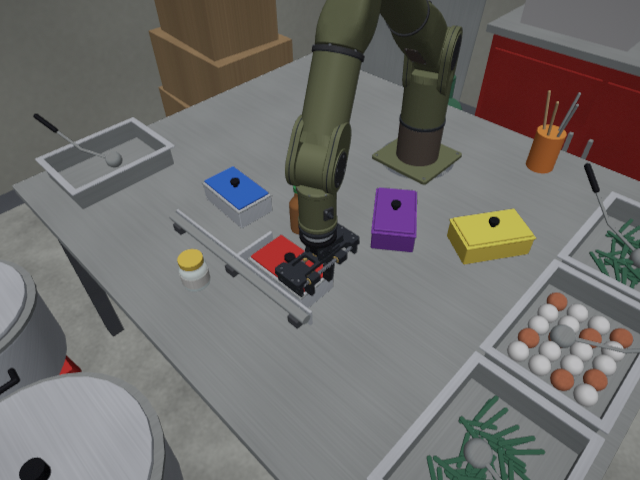

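```bash
python3 -m jog '[[0,0.008,0,0,0.5],[0,0.008,0,0,0.5],[0,0.006,0,0,0.5],[0,0.003,0,0,0.5],[0,0.002,0,0,0.5],[0,0.001,0,0,0.5],[0,0,0,0,0.5]]'
python3 -m jog '[[0,0.001,0,0,0.5],[0,0.001,0,0,0.5],[0,0,0,0,0.5]]'
python3 -m jog '[[0,0.001,0,0,0.5],[0,0.001,0,0,0.5],[0,0,0,0,0.5]]'
```

```text
clock: 16.8
tool_pos: [0.6274, 0.1575, 0.0315]
eef_rot: [1.0, 0.007, -0.0, 0.0]
contact_force: [0.4, 1.5, -1.0]
opening: 0.502
clock: 17.1
tool_pos: [0.6275, 0.1558, 0.0315]
eef_rot: [1.0, 0.007, 0.0, -0.0]
contact_force: [-0.6, 2.3, -0.6]
opening: 0.502
clock: 17.4
tool_pos: [0.6277, 0.1534, 0.0315]
eef_rot: [1.0, 0.007, 0.0, 0.0]
contact_force: [0.3, 2.3, -1.3]
opening: 0.502
```

```bash
python3 -m jog '[[0,0.001,0,0,0.5],[0,0.001,0,0,0.5],[0,0,0,0,0.5]]'
python3 -m jog '[[0,0.001,0,0,0.5],[0,0.001,0,0,0.5],[0,0,0,0,0.5]]'
python3 -m jog '[[0,0.001,0,0,0.5],[0,0.001,0,0,0.5],[0,0,0,0,0.5]]'
```

```text
clock: 17.7
tool_pos: [0.6276, 0.1514, 0.0315]
eef_rot: [1.0, 0.007, 0.0, 0.0]
contact_force: [-0.4, 1.2, -0.8]
opening: 0.498
clock: 18.0
tool_pos: [0.6276, 0.1494, 0.0315]
eef_rot: [1.0, 0.007, 0.0, 0.0]
contact_force: [0.1, 1.9, -1.2]
opening: 0.5
clock: 18.3
tool_pos: [0.6276, 0.1484, 0.0316]
eef_rot: [1.0, 0.007, 0.0, -0.001]
contact_force: [0.0, 3.2, -1.1]
opening: 0.501
```

```bash
python3 -m jog '[[0,0.001,0,0,0.5],[0,0.001,0,0,0.5],[0,0,0,0,0.5]]'
python3 -m jog '[[0,0.001,0,0,0.5],[0,0.001,0,0,0.5],[0,0,0,0,0.5]]'
```

```text
clock: 18.6
tool_pos: [0.6272, 0.1483, 0.0316]
eef_rot: [1.0, 0.008, -0.0, -0.002]
contact_force: [-1.1, 7.0, -0.7]
opening: 0.502
clock: 18.9
tool_pos: [0.6271, 0.1482, 0.0316]
eef_rot: [1.0, 0.008, -0.0, -0.003]
contact_force: [-1.0, 8.4, -0.8]
opening: 0.5
```

It stalled at y=0.148 with 8 N, so the pan is against the divider. I'll retract, rise and check.

```bash
python3 -m jog '[[0,-0.01,0,0,0.5],[0,-0.03,0,0,0.5],[0,-0.04,0,0,0.5],[0,-0.04,0,0,0.5],[0,0,-0.04,0,0.5],[0,0,-0.04,0,0.5],[0,0,-0.04,0,0.5],[0,-0.03,0,0,0.5],[0,0,0,0,0.5]]'
python3 -c "
from h import *
tool()
for n in('top','scene'):
    im=r.snapshot(n);c=r.get_calibration(n); p=lid(im,c);print(n,p,stopf(p[0]),'blue',lid(im,c,col='blue')); cv2.imwrite('pics/l_%s.png'%n,im[:,:,::-1])
    if n=='top':
      for t in('bottle','jar'):
        print(t,[d['rect'] for d in r.cut_out(t,n)][:1])
      cv2.imwrite('pics/l_crop.png',cv2.resize(im[70:270,230:530,::-1],None,fx=2.6,fy=2.6,interpolation=cv2.INTER_CUBIC))"
```

```text
clock: 19.8
tool_pos: [0.6257, 0.2977, 0.1532]
eef_rot: [1.0, 0.008, 0.001, -0.002]
contact_force: [-0.0, 0.6, -0.8]
opening: 0.498
t 19.8 p [625.7 297.7 153.2] xaz 0.97 zt [ 0.003  0.004 -1.   ] F [-0.   0.6 -0.8] op 0.5
top (array([626.1,  54.7]), [96.2, 163.1], np.float32(1.01)) [-55.79436251  92.48783224] blue (array([ 534.5, -225.6]), [96.9, 165.1], np.float32(-3.2))
bottle [[349.3, 229.3, 376.3, 259.2]]
jar [[368.8, 81.4, 403.9, 128.7]]
scene (array([628.4,  58.5]), [96.7, 165.0], np.float32(0.76)) [-53.42839367  96.24711294] blue (array([ 536.7, -220.6]), [96.2, 163.6], np.float32(-3.25))
```

View pics/l_crop.png

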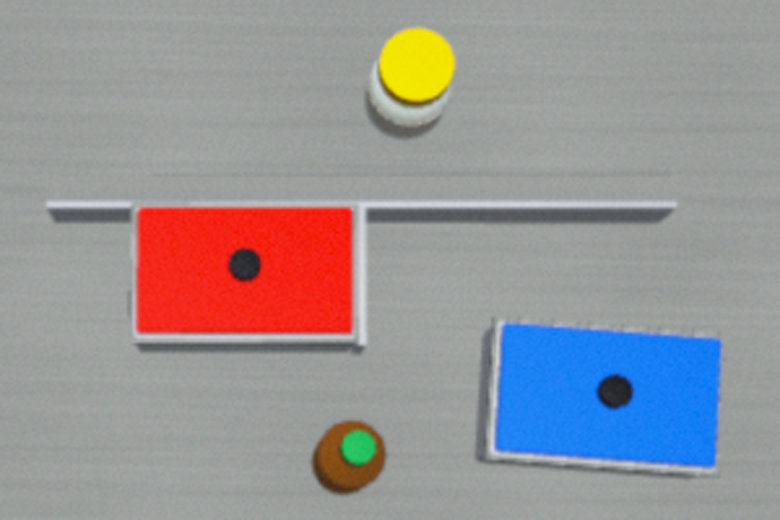

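View pics/l_scene.png

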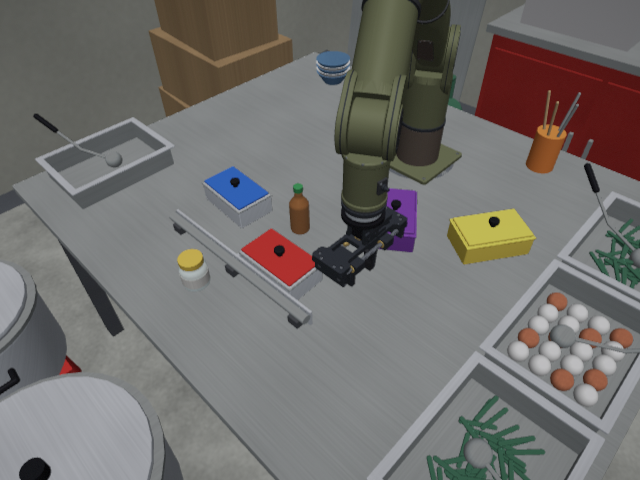

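The pan sits in the corner: top view gives (-55.8, 92.5) mm, aligned to about 0.1°. The blue pan, bottle and jar have not moved, and the gripper is clear. Handing in.

```bash
python3 -c "
from plant import r
print(r.finish_job())"
```

```text
the job is handed in; nothing more can be done
None
```

The red-lidded pan is in the corner on the left side of the divider, flush with the rail and the divider. The job was handed in at about 20 s; it gives no verdict.

I made three low pushes with the fingers about 30 mm above the counter: along the counter to straighten the pan and bring it in front of the rail, then back against the rail, then along it to the divider. The last two each ended with the tool stalling as the force rose, about 11 N at the rail and 8 N at the divider.

**Position:** the top camera put the pan at x = -55.8, y = 92.5 mm in the stop frame, against a target of -54, 92. The scene camera read -53.4, 96.2. They differ by 2 to 4 mm, but both are within tolerance. The scene camera also read the untouched blue pan 2 to 5 mm off the top camera's value.

**Angle:** the pan was out of line by 0.0° in the top view and about 0.2° in the scene view, where 3.4° (0.06 rad) is allowed.

**Other things:** the blue pan moved less than 0.5 mm in both views. The bottle and jar outlines shifted by no more than 2 pixels. The gripper was about 150 mm above the counter and clear of everything.

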